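# Select the third filter on the fluorescence viewer and trip the shutter

### The arm

A 6-joint arm with a two-finger parallel gripper is mounted at the origin on the work surface. World frame = base frame: x ahead of the robot, y to its left, z up, the work surface at z = 0. Lengths are in m, angles in degrees, forces in N, time in s.
With the tool pointing down it reaches from about 0.35 to 0.925 m from the base axis. Payload 6.4 kg.
Tool frame: the origin (TCP) lies midway between the tips of the shut fingers; the grasp point (between the pads) lies 19 mm behind it; z points along the fingers, y is the line along which they close (so a half turn about z gives the same grasp; the last joint's range is limited). The gripper opens to 94 mm and grips with 3 to 60 N. Pads are 16 mm wide; open, the fingers measure 119 mm over their backs; the gripper's body (75 mm by 177 mm) begins 78 mm behind the grasp point.
Start: joints at [56.66, 14.043, 89.255, -0, 76.702, -9.975], TCP at [0.258, 0.597, 0.205] pointing down, gripper open.
Joint ranges: [-179.41, 179.41], [-58.25, 129.5], [7.25, 145.43], [-54.29, 234.29], [11.92, 165.04], [-157.13, 157.13]. Speed limits (degrees/s): [147.25, 147.25, 180, 180, 180, 180].

### API

Orientations are given as [roll, pitch, yaw] about the fixed x, y, z axes, in that order (R = Rz(yaw) Ry(pitch) Rx(roll)).
In Python, from cell import manip gives the robot as it stands. The module is installed in compiled form; this text tells all that it offers.
- The arm moves only by the shell command python3 -m pendant 'ROWS' [OPENING] [FORCE]. ROWS is text: rows parted by semicolons, each of 6 numbers parted by spaces: the shift along the tool's x, y, z each as a share of 0.12 m, from -1 to 1, then the turn, a rotation vector about the tool's x, y, z each as a share of pi/4 rad, from -1 to 1. In form: x y z wx wy wz; .... A call has 1 to 10 rows; each row is the pose to reach, as a shift and turn from the pose commanded when the call began, along the tool's axes at that moment; what a row does not reach only later rows make up. A row lasts 1/10 s, in which the tool goes at most 50 mm and 8.59 degrees, less where a joint would pass 70% of its speed; a pose out of reach is approached as far as the arm can. A call with a number of a shift or a turn outside -1 to 1 is refused whole. A call with a gripper value outside its range is refused whole. OPENING is the opening, from 0 (shut) to 1 (fully open), set as the call begins (- or left out, the last holds). The fingers move at their own pace and stop on an object; FORCE is the grip in N (left out, the last holds). Time passes only in rows, so rows that repeat a pose let the fingers close. It gives the time, the measured TCP pose, the force, the opening and the grip force at its end, in the units of the state.
- manip.read_state(): the state, without advancing time (a new reading comes with each control period).
- manip.get_image(name): name is "side" or "top" or "wrist"; returns a dict with "img" (384x512x3 uint8, blue, green, red), "fx", "fy", "cx", "cy" (pixels), "k1" (the pictures are not rectified: a ray, as slopes to the right and down, at radius r is drawn at 1 + k1 r^2 times it, then the intrinsics apply), "position" and "attitude" of the camera in the world; the wrist camera has in their place "tool_from_camera" (4x4, takes a point from camera to tool coordinates, whose origin is the TCP and whose axes are the flange's). Camera axes: x right, y down, z forward; pixel columns grow to the right and rows downward; lengths in m; the calibration is good to about 2 mm. A picture is of the moment at which its call begins: read the wrist's pose just before it. There is no depth.
- manip.finish_job(): hands the job in; it is judged then, once.
The state is a dict: "time": time; "joints": joint angles; "qd": joint speeds; "tau": joint torques, N m; "tool_pos": TCP position; "tool_rot": TCP orientation; "contact_force": force on the tool from outside, world axes, zero at the start; "ft_torque": the same for the moment, N m; "gripper_width": opening from 0.0 (shut) to 1.0 (fully open); "grasp_force": force on a finger pad.
Only numpy, scipy, OpenCV 4.12 (cv2) and the standard library are available. Lean on these libraries where they do the work, as an engineer would, in place of code of your own. Each camera call takes 0.05 s, during which the arm holds its last target. There are 200 camera calls.

### The job

On the bench-top fluorescence viewer, push the filter-changer lever (the wide black paddle in the front slot) to the left with your fingertip out of its parked place and on through its clicks, gently and without pinching it; stop at the third click, never going past it. Then press the shutter button fully down and let it go. Leave the round brightness knob in the slot behind, and everything lying about, where it is.

Things in the scene. Friction and masses are not known exactly. Their poses are not given: they have to be found in the camera images.
- viewer: White flat box, 260 mm (its x) by 320 mm (its y) by 75 mm high, fixed to the bench; origin under its centre; its -x side faces the robot, its +y is the robot's left. On its flat top (75 mm up): amber window over the rear half; filter lever's slot along y at x = -80 mm; brightness slot at x = -20 mm; shutter button at x = -80, y = +115 mm.
- lever_top (a point): Middle of the top of the filter lever, 40 mm above the panel. The lever is a black upright paddle on a short steel stem: 40 mm wide (viewer x), 12 mm thick (viewer y, the way it slides), the paddle from 14 to 40 mm above the panel. It stands at viewer x = -80 mm, y = -115 mm + joint value.
- lever (a joint): Travel along viewer +y, 0 to 0.100 m. Free to 0.016 (parked, 0.5 N of rub); then notches at 0.032 (first click), 0.048 (second), 0.064 (third), 0.080, 0.096, with spring ridges cresting half way between (0.024, 0.040, 0.056, 0.072, 0.088). Leaving a notch takes about 5 N, falling to nothing at the crest; then the lever snaps by itself 8 mm on into the next notch and stays.
- dimmer_top (a point): Middle of the top of the brightness knob, a round black knob 18 mm across and 19 mm high in the slot 60 mm behind the lever's. It slides easily along viewer y; it must stay where it is.
- shutter_top (a point): Middle of the top of the shutter button, a round black button 28 mm across in a low 44 mm wide aluminium housing at the panel's left front; its top is 22 mm above the panel.
- shutter (a joint): Press of the shutter button, straight down, 0 (up) to 0.006 m (fully down, about 5 N); springs back.
- cuvette: Clear upright cuvette, 12.5 mm square (cap 14.5 mm), 48 mm high, standing loose on the panel between lever and button; origin under its foot.
- dish: Clear shallow dish, 90 mm across and 15 mm high, loose on the viewer's window; origin under its centre.
- rack: Red tube rack, 70 x 180 mm and 40 mm high with tubes to 55 mm, loose on the bench before the viewer; origin under its centre.
- bottle: Amber bottle, 68 mm across, 150 mm high, on the bench to one side of the viewer; origin under its centre.
- beaker: Glass beaker, 60 mm across, 70 mm high, on the bench to the right of the viewer; origin under its centre.
- tipbox: Blue tip box, 85 x 120 mm, 60 mm high, on the bench beside the viewer; origin under its centre.
- spatula: Slim steel lab spatula, 160 mm long, 16 mm wide and 6 mm high, lying on the bench before the viewer; origin under its middle.
There are look-alikes about, which are no part of the job. Several things have the shape of the cuvette; the one meant has the colours described above.

How it is judged:
By the outcome, as a careful person would: the job done as asked, in the order asked, and still so for the second after the job is handed in, with the robot touching nothing.
It also fails if it takes over 64 s, if anything falls off the work surface, if the arm or the gripper's body presses on something with over 40 N, if the wrist force passes 120 N, or if a joint passes its speed limit or range.

## Working session

There is one attempt and no reset: what is moved stays moved. The work goes in short steps, Python scripts to look and compute and a shell command to move; the robot and the scene stay as the last step left them, time stands still between calls to the robot, and variables do not carry over. Pictures are saved under pics/ and viewed, at most 10 in all, crops included, and the job is handed in when it is done.

```bash
mkdir -p pics
cat > h.py <<'E'
import numpy as np,cv2
from cell import manip
def snap(n,f):
    d=manip.get_image(n); cv2.imwrite('pics/'+f,d['img']); np.save('pics/'+f+'.npy',d,allow_pickle=True); return d
def load(f): return np.load('pics/'+f+'.npy',allow_pickle=True).item()
E
python3 - <<'E'
from h import *
s=manip.read_state();print(s)
for n in('top','side'):
    d=snap(n,n+'0.png');print({k:v for k,v in d.items() if k!='img'})
E
```

```text
{'time': 0.0, 'joints': array([ 5.66584597e+01,  1.40825705e+01,  8.93240134e+01, -6.17069783e-04,
        7.67018597e+01, -9.97415359e+00]), 'qd': array([ 0.01476474,  0.03361865,  0.06951412,  0.05065739, -0.02753743,
        0.01422377]), 'tau': array([-2.13529944e-03, -4.15839887e+01, -3.14592755e+01,  6.83995360e-02,
        3.33490851e-02, -1.37065222e-04]), 'tool_pos': array([0.25745938, 0.59618612, 0.20437108]), 'tool_rot': array([-1.79893091e+02, -1.81916640e-02,  1.56632739e+02]), 'contact_force': array([-0.03228066, -0.06398769, -0.38047693]), 'ft_torque': array([-0.00639674,  0.0377809 , -0.00164857]), 'grasp_force': 0.0, 'gripper_width': 1.000157203188974}
{'fx': 448.70182979120545, 'fy': 448.70182979120545, 'cx': 258.34683936513693, 'cy': 188.95304421126363, 'k1': -0.11490024743702629, 'position': array([0.26757958, 0.02726782, 1.30793168]), 'attitude': array([-168.69464927,    0.97858557,  -90.71808228])}
{'fx': 401.6192227290426, 'fy': 401.6192227290426, 'cx': 256.1024524270163, 'cy': 186.6352914148098, 'k1': -0.009922039961717961, 'position': array([ 0.16449904, -0.40828216,  0.72168606]), 'attitude': array([-138.0445809 ,    1.00902876,  -38.59830699])}
```

View pics/top0.png

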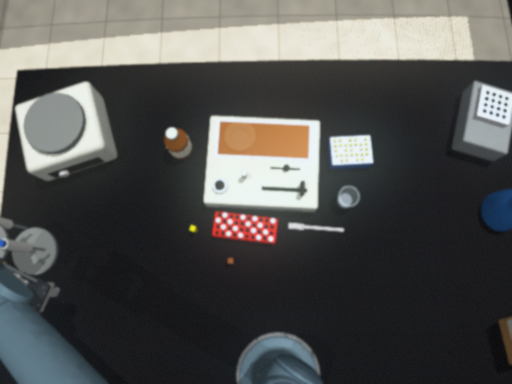

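View pics/side0.png

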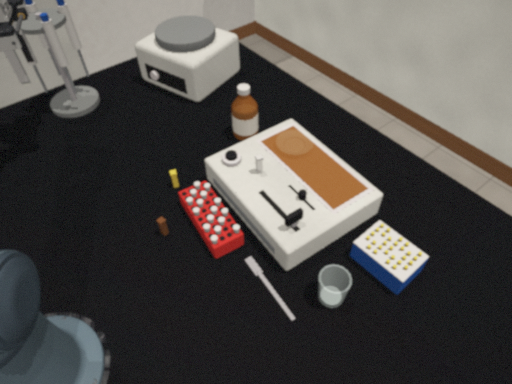

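The top view shows the viewer at columns 204–320 and rows 116–210. The lever is near (302,189), the button near (219,186), the cuvette near (243,178) and the knob near (286,168). The side view agrees: lever (292,216), button (231,156). I'll enlarge both.

Run:
```python
from h import *
a=load('top0.png')['img'][108:218,196:330]; b=load('side0.png')['img'][115:265,200:385]
a=cv2.resize(a,None,fx=5.9,fy=5.9,interpolation=cv2.INTER_CUBIC)[:,:790]
b=cv2.resize(b,None,fx=4,fy=4,interpolation=cv2.INTER_CUBIC)[:600]
a=cv2.resize(load('top0.png')['img'][110:210,200:330],None,fx=6,fy=6,interpolation=cv2.INTER_CUBIC)
cv2.imwrite('pics/tc.png',a);cv2.imwrite('pics/sc.png',b)
```

```text
(no output)
```

View pics/tc.png

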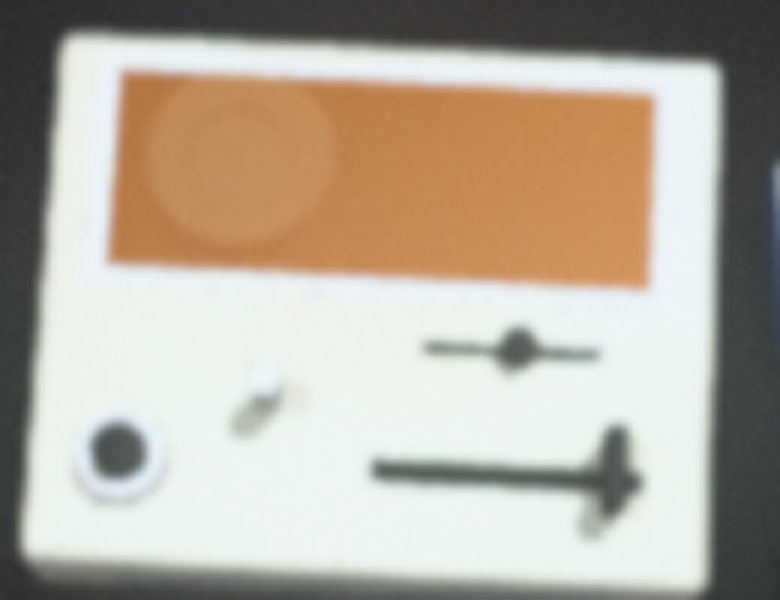

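View pics/sc.png

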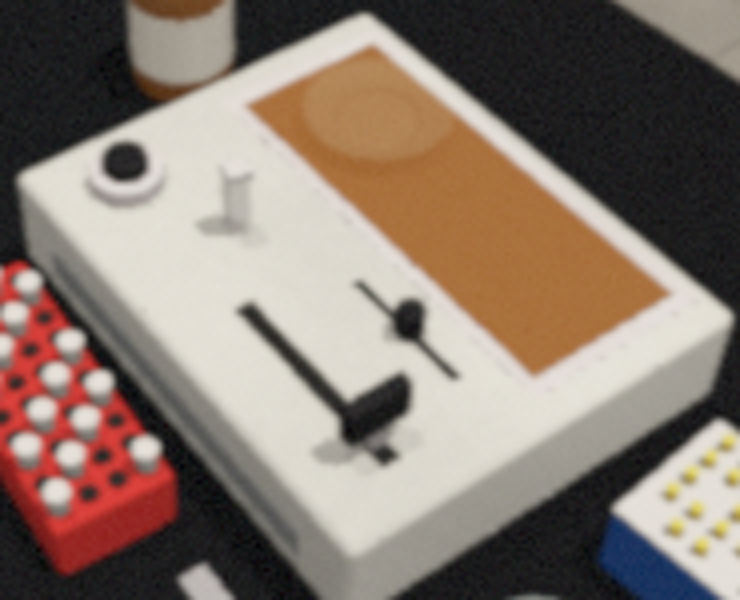

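```bash
cat >> h.py <<'E'
from scipy.spatial.transform import Rotation as R
from scipy.optimize import least_squares
def proj(d,P):
    Rm=R.from_euler('xyz',d['attitude'],degrees=True).as_matrix()
    c=(np.atleast_2d(P)-d['position'])@Rm; s=c[:,:2]/c[:,2:]
    s=s*(1+d['k1']*(s**2).sum(1,keepdims=True))
    return s*[d['fx'],d['fy']]+[d['cx'],d['cy']]
def v2w(p,P):
    c,s=np.cos(p[2]),np.sin(p[2]); P=np.atleast_2d(P).astype(float)
    return np.c_[p[0]+c*P[:,0]-s*P[:,1],p[1]+s*P[:,0]+c*P[:,1],P[:,2]]
E
python3 - <<'E'
from h import *
T=load('top0.png');S=load('side0.png')
t=(np.array([[65,38],[720,65],[705,588],[22,558],[118,449],[616,468],[518,347],[264,382]])+.5)/6-.5+[200,110]
s=(np.array([[365,12],[733,318],[355,555],[18,180],[125,158],[375,400],[409,303],[236,168]])+.5)/4-.5+[200,115]
def pts(p): return np.array([[.13,.16,.075],[.13,-.16,.075],[-.13,-.16,.075],[-.13,.16,.075],[-.08,.115,.097],[-.08,-.115+p[3],.115],[-.02,p[4],.094],[p[5],p[6],.123]])
def f(p,full=False):
    W=v2w(p,pts(p)); a=proj(T,W)-t; b=proj(S,W)-s
    return (a,b) if full else np.r_[a.ravel(),b.ravel()]
r=least_squares(f,[.55,0,0,.01,-.06,-.06,.05],loss='soft_l1');p=r.x
print(p.round(4),np.degrees(p[2]));print(np.c_[f(p,1)].round(1))
print(v2w(p,pts(p)).round(4)); np.save('p.npy',p)
E
```

```text
[ 0.5963  0.0322 -0.0648  0.0021 -0.0649 -0.0497  0.0483] -3.714094360213641
[[-0.4 -0.8  0.1 -0.5]
 [ 0.4 -0.5  1.7 -0.3]
 [ 0.6  1.  -0.9  1.7]
 [-0.2  0.4 -1.5 -0.9]
 [ 0.3  0.2 -0.3 -0.2]
 [ 0.3 -0.3  0.5 -1.1]
 [-0.5 -0.6 -0.2  1.3]
 [ 0.2 -0.3 -0.3  0.1]]
[[ 0.7364  0.1834  0.075 ]
 [ 0.7156 -0.1359  0.075 ]
 [ 0.4562 -0.119   0.075 ]
 [ 0.4769  0.2003  0.075 ]
 [ 0.5239  0.1521  0.097 ]
 [ 0.5091 -0.0753  0.115 ]
 [ 0.5721 -0.0313  0.094 ]
 [ 0.5498  0.0836  0.123 ]]
```

```bash
python3 -m pendant '-1 -1 0 0 0 0; -1 -1 0 0 0 0; -1 -1 0 0 0 0; -1 -1 0 0 0 0' 0 10; python3 -m pendant '-1 -1 0 0 0 0.9; -1 -1 0 0 0 0.9; -1 -1 0 0 0 0.9; -1 -1 0 0 0 0.9; -1 -1 0 0 0 0.9; -1 -1 0 0 0 0.9'
cat >> h.py <<'E'
def goal(q,z,yaw=None,px=-.08,off=0):
    """tool at viewer (px, y=q) height z: rows numbers from current measured pose"""
    p=np.load('p.npy');s=manip.read_state()
    w=v2w(p,[px,q,z])[0]; Rm=R.from_euler('xyz',s['tool_rot'],degrees=True)
    d=Rm.inv().apply(w-s['tool_pos'])/.12
    Rg=R.from_euler('xyz',[180,0,90+np.degrees(p[2])],degrees=True)
    rv=(Rm.inv()*Rg).as_rotvec()/(np.pi/4)
    print('shift',d.round(3),'turn',rv.round(3)); print(s['time'],s['tool_pos'].round(4),s['tool_rot'].round(2),s['contact_force'].round(2))
E
python3 -c "
from h import *
goal(-.15,.2)"
```

```text
time: 0.5
tool_pos: [0.321, 0.4358, 0.2048]
tool_rot: [-179.9, -0.0, 156.5]
contact_force: [-0.1, 0.8, -0.0]
gripper_width: 0.697
grasp_force: 0.0
time: 1.1
tool_pos: [0.383, 0.2805, 0.2052]
tool_rot: [-180.0, -0.0, 116.1]
contact_force: [-1.1, -0.2, -1.5]
gripper_width: 0.185
grasp_force: 0.0
shift [-3.393 -0.511  0.043] turn [-0.001  0.     0.662]
1.1 [0.383  0.2805 0.2052] [-179.97   -0.    116.05] [-1.1  -0.19 -1.49]
```

```bash
python3 -m pendant '-1 0 0 0 0 0.662; -1 0 0 0 0 0.662; -1 0 0 0 0 0.662; -1 0 0 0 0 0.662; -1 0 0 0 0 0.662';python3 -m pendant '-1 0.3 0 0 0 0;-1 0.3 0 0 0 0; -1 0.3 0 0 0 0; -1 0.3 0 0 0 0; -1 0.3 0 0 0 0'
python3 -c "
from h import *
goal(-.15,.2)"
```

```text
time: 1.6
tool_pos: [0.4357, 0.1733, 0.2051]
tool_rot: [-180.0, 0.0, 86.4]
contact_force: [0.3, -0.1, -0.4]
gripper_width: 0.007
grasp_force: 0.0
time: 2.1
tool_pos: [0.4638, 0.0522, 0.2052]
tool_rot: [-180.0, -0.0, 86.5]
contact_force: [-0.2, 1.3, 0.3]
gripper_width: 0.002
grasp_force: 0.0
shift [-1.346  0.442  0.043] turn [-0.001 -0.001  0.004]
2.1 [0.4638 0.0522 0.2052] [-1.7997e+02 -3.0000e-02  8.6460e+01] [-0.22  1.35  0.27]
```

```bash
python3 -m pendant '-1 0.44 0 0 0 0;-1 0.44 0 0 0 0; -1 0.44 0 0 0 0; -1 0.44 0 0 0 0';python3 -m pendant '-0.35 0 0.3 0 0 0; -0.35 0 0.3 0 0 0; -0.35 0 0.3 0 0 0; -0.35 0 0.3 0 0 0'
python3 - <<'E'
from h import *
goal(-.15,.099)
d=snap('wrist','w1.png')
a=d['img']; cv2.imwrite('pics/w1v.png',a); print(d['tool_from_camera'].round(3))
E
```

```text
time: 2.5
tool_pos: [0.51, -0.0726, 0.2054]
tool_rot: [-180.0, 0.0, 86.3]
contact_force: [-0.4, -0.1, -0.1]
gripper_width: 0.005
grasp_force: 0.0
time: 2.9
tool_pos: [0.5068, -0.1119, 0.1702]
tool_rot: [180.0, -0.0, 86.5]
contact_force: [0.8, 0.3, 0.6]
gripper_width: 0.005
grasp_force: 0.0
shift [-0.004 -0.001  0.593] turn [ 0.001 -0.     0.004]
2.9 [ 0.5068 -0.1119  0.1702] [ 1.7995e+02 -2.0000e-02  8.6480e+01] [0.83 0.34 0.58]
[[-0.    -0.974 -0.227  0.066]
 [ 1.    -0.     0.     0.   ]
 [-0.    -0.227  0.974 -0.179]
 [ 0.     0.     0.     1.   ]]
```

View pics/w1.png

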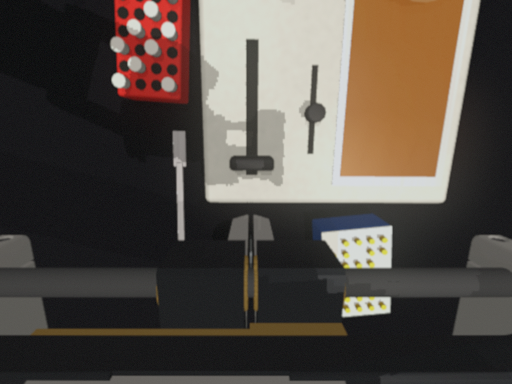

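The wrist view shows the paddle at (252,163), in line with the shut fingertips at column 251. The knob is at (315,112), clear of the path. Next I'll build a lever gauge from this camera and descend.

```bash
cat >> h.py <<'E'
def ray(d,s,uv,z):
    M=d['tool_from_camera'];K=np.array([[d['fx'],0,d['cx']],[0,d['fy'],d['cy']],[0,0,1]])
    sl=cv2.undistortPoints(np.array([[uv]],float),K,np.array([d['k1'],0,0,0]))[0,0]
    Rm=R.from_euler('xyz',s['tool_rot'],degrees=True).as_matrix()
    o=Rm@M[:3,3]+s['tool_pos']; v=Rm@M[:3,:3]@np.r_[sl,1]
    w=o+v*(z-o[2])/v[2]; p=np.load('p.npy'); c,sn=np.cos(p[2]),np.sin(p[2]); e=w-[p[0],p[1],0]
    return np.array([c*e[0]+sn*e[1],-sn*e[0]+c*e[1]])
E
python3 - <<'E'
from h import *
d=load('w1.png');s=manip.read_state()
g=d['img'].max(2); print(g[145:180,238:246].mean(1).astype(int),g[145:180,258:268].mean(1).astype(int)); print(g[163,222:282])
for uv,z in [((252,157),.115),((252,170),.115),((252,40),.075),((252,175),.075),((315,112),.094)]: print(uv,ray(d,s,uv,z).round(4))
E
python3 -m pendant '0 0 0.59 0 0 0;0 0 0.59 0 0 0; 0 0 0.59 0 0 0; 0 0 0.59 0 0 0'
```

```text
[208 187 167 162 163 163 163 163 163 157 123  74  53  56  62  70  74  75
  75  73  72  70  68  62  67 100 130 141 144 151 160 167 180 191 203] [164 164 164 164 164 164 164 164 166 160 126  78  56  58  63  68  71  72
  73  73  73  72  69  62  65  95 130 145 149 153 160 164 166 171 183]
[165 165 164 163 164 164 157 115  65  51  54  56  55  57  63  70  73  74
  73  74  77  76  78  76  77  78  77  78  78  77  78  79  78  77  77  80
  79  79  78  81  80  76  66  64  64  65  65  63  64  64  60  90 140 163
 168 168 166 167 166 168]
(252, 157) [-0.0779 -0.1046]
(252, 170) [-0.0778 -0.116 ]
(252, 40) [-0.0781  0.0006]
(252, 175) [-0.0775 -0.1267]
(315, 112) [-0.0199 -0.065 ]
time: 3.35
tool_pos: [0.5073, -0.1131, 0.1]
tool_rot: [179.9, 0.0, 86.4]
contact_force: [0.8, -0.2, 1.0]
gripper_width: 0.003
grasp_force: 0.0
```

```bash
python3 -m pendant '0.03 0 0 0 0 0; 0.06 0 0 0 0 0; 0.09 0 0 0 0 0; 0.12 0 0 0 0 0; 0.15 0 0 0 0 0; 0.18 0 0 0 0 0; 0.21 0 0 0 0 0; 0.23 0 0 0 0 0; 0.25 0 0 0 0 0; 0.25 0 0 0 0 0'
for i in 1 2 3 4 5 6 7 8; do python3 -m pendant '0.005 0 0 0 0 0; 0.01 0 0 0 0 0; 0.015 0 0 0 0 0; 0.015 0 0 0 0 0' | grep -E 'pos|contact' | paste -sd' '; done
python3 - <<'E'
from h import *
goal(-.129+.024,.099); d=snap('wrist','w2.png')
E
```

```text
time: 4.35
tool_pos: [0.5083, -0.0834, 0.0986]
tool_rot: [-180.0, -0.0, 86.4]
contact_force: [0.0, -0.4, -0.2]
gripper_width: 0.003
grasp_force: 0.0
tool_pos: [0.5084, -0.0819, 0.0986] contact_force: [-1.2, -0.1, 0.2]
tool_pos: [0.5086, -0.08, 0.0986] contact_force: [0.6, 0.5, 0.0]
tool_pos: [0.5087, -0.0782, 0.0987] contact_force: [-0.5, -1.0, -0.2]
tool_pos: [0.5088, -0.0764, 0.0987] contact_force: [-0.5, -0.5, 0.4]
tool_pos: [0.5089, -0.0746, 0.0987] contact_force: [0.2, -0.3, 0.2]
tool_pos: [0.509, -0.0733, 0.0987] contact_force: [-0.8, -4.0, -0.7]
tool_pos: [0.5092, -0.071, 0.0987] contact_force: [-0.1, -2.8, -0.1]
tool_pos: [0.5093, -0.0689, 0.0987] contact_force: [-0.2, -1.7, 0.9]
shift [ 0.013  0.002 -0.003] turn [ 0.    -0.001  0.001]
7.55 [ 0.5093 -0.0689  0.0987] [ 1.7999e+02 -4.0000e-02  8.6340e+01] [-0.24 -1.68  0.94]
```

View pics/w2.png

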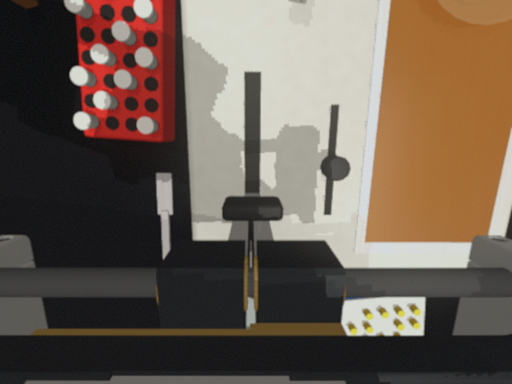

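The paddle is at (252,208) with the fingertip against it. The forces match the notch at 0.016 (y≈-0.074), with its crest near y=-0.066. From that, the later crests should come at -0.050 and -0.034. I'll carry on and confirm each rise.

```bash
for i in 1 2 3 4 5 6 7 8 9 10 11 12 13; do python3 -m pendant '0.005 0 0 0 0 0; 0.01 0 0 0 0 0; 0.015 0 0 0 0 0; 0.015 0 0 0 0 0' | grep -E 'pos|contact' | paste -sd' '; done
```

```text
tool_pos: [0.5094, -0.0672, 0.0986] contact_force: [0.8, -0.5, 0.1]
tool_pos: [0.5094, -0.0654, 0.0985] contact_force: [1.0, 0.1, 0.1]
tool_pos: [0.5096, -0.0638, 0.0986] contact_force: [-0.4, 0.2, 0.1]
tool_pos: [0.5097, -0.062, 0.0987] contact_force: [0.3, 0.6, -0.1]
tool_pos: [0.5098, -0.0603, 0.0987] contact_force: [-0.3, 0.4, -0.2]
tool_pos: [0.5099, -0.0585, 0.0986] contact_force: [-0.6, -0.1, -0.6]
tool_pos: [0.51, -0.0573, 0.0987] contact_force: [-1.3, -4.5, -0.1]
tool_pos: [0.5102, -0.0548, 0.0987] contact_force: [-0.5, -2.4, 0.2]
tool_pos: [0.5103, -0.0527, 0.0987] contact_force: [-0.5, -1.5, -0.2]
tool_pos: [0.5104, -0.051, 0.0986] contact_force: [-0.0, 0.0, 0.4]
tool_pos: [0.5104, -0.0492, 0.0985] contact_force: [-0.3, -0.4, 0.8]
tool_pos: [0.5106, -0.0476, 0.0986] contact_force: [-0.2, -0.2, 0.1]
tool_pos: [0.5107, -0.0459, 0.0987] contact_force: [-0.3, 0.4, 0.4]
```

```bash
for i in 1 2 3 4 5 6 7 8; do python3 -m pendant '0.005 0 0 0 0 0; 0.01 0 0 0 0 0; 0.015 0 0 0 0 0; 0.015 0 0 0 0 0' | grep -E 'pos|contact' | paste -sd' '; done
python3 -m pendant '0 0 0 0 0 0; 0 0 0 0 0 0'
python3 -c "
from h import *
snap('wrist','w3.png')"
```

```text
tool_pos: [0.5108, -0.0441, 0.0987] contact_force: [0.7, -0.3, -0.1]
tool_pos: [0.511, -0.0423, 0.0986] contact_force: [-0.0, 0.0, -0.3]
tool_pos: [0.5111, -0.0412, 0.0987] contact_force: [-1.1, -4.7, -0.7]
tool_pos: [0.5113, -0.0385, 0.0987] contact_force: [-0.6, -2.7, 0.3]
tool_pos: [0.5114, -0.0365, 0.0987] contact_force: [-0.7, -1.4, 1.1]
tool_pos: [0.5114, -0.0348, 0.0986] contact_force: [-0.5, 0.1, 0.1]
tool_pos: [0.5115, -0.0331, 0.0986] contact_force: [-0.2, -0.1, -0.0]
tool_pos: [0.5116, -0.0315, 0.0986] contact_force: [0.7, -0.4, -0.1]
time: 16.2
tool_pos: [0.5117, -0.0316, 0.0987]
tool_rot: [180.0, 0.0, 86.3]
contact_force: [0.5, 0.2, -0.4]
gripper_width: 0.003
grasp_force: 0.0
```

View pics/w3.png

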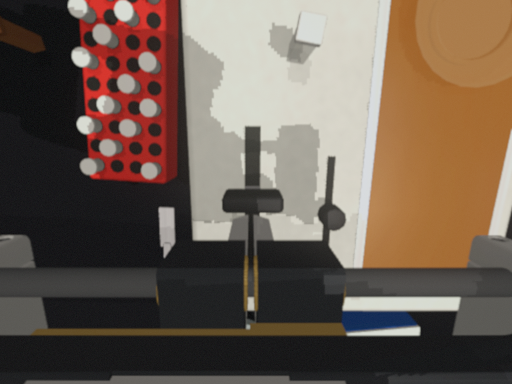

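Three rises and three snaps were felt. The paddle at (252,201) now stands clear ahead of the fingertip, so it has dropped into the third notch. I'll back off, lift and go to the button.

```bash
python3 -m pendant '-0.03 0 0 0 0 0; -0.06 0 0 0 0 0; -0.06 0 -0.3 0 0 0; -0.06 0 -0.7 0 0 0; -0.06 0 -0.7 0 0 0'; python3 -m pendant '0.95 0 0 0 0 0; 0.95 0 0 0 0 0; 0.95 0 0 0 0 0; 0.95 0 0 0 0 0'
python3 - <<'E'
from h import *
goal(.115,.105)
s=manip.read_state();d=snap('wrist','w4.png')
E
```

```text
time: 16.75
tool_pos: [0.5153, -0.0403, 0.1898]
tool_rot: [179.3, 0.2, 86.3]
contact_force: [0.5, 0.1, 0.5]
gripper_width: 0.01
grasp_force: 0.0
time: 17.15
tool_pos: [0.5182, 0.0762, 0.1822]
tool_rot: [-180.0, 0.0, 86.5]
contact_force: [0.4, -0.5, 0.9]
gripper_width: 0.005
grasp_force: 0.0
shift [0.635 0.01  0.643] turn [-0.001  0.     0.005]
17.15 [0.5182 0.0762 0.1822] [-1.7996e+02  1.0000e-02  8.6530e+01] [ 0.38 -0.49  0.94]
```

View pics/w4.png

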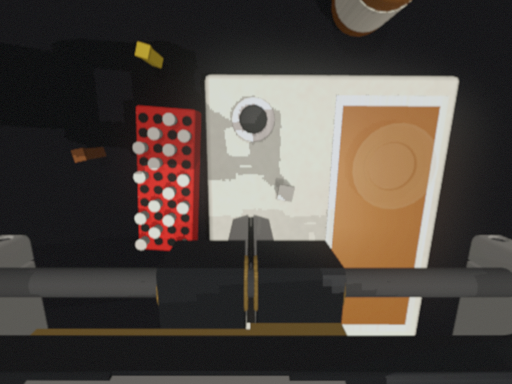

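The button is at (253,119), in line with the fingertips. The cuvette at (285,190) is upright and clear. I'll check the button's position, then move above it.

```bash
python3 -c "
from h import *
print(ray(load('w4.png'),manip.read_state(),(253,119),.097))"
python3 -m pendant '0.63 0.01 0 0 0 0; 0.63 0.01 0 0 0 0; 0.63 0.01 0 0 0 0; 0.63 0.01 0.3 0 0 0; 0.63 0.01 0.5 0 0 0; 0.63 0.01 0.64 0 0 0; 0.63 0.01 0.64 0 0 0'
python3 -c "
from h import *
goal(.115,.091)"
```

```text
[-0.07792422  0.11639657]
time: 17.9
tool_pos: [0.5225, 0.1481, 0.1029]
tool_rot: [-179.7, 0.1, 86.2]
contact_force: [1.0, -0.5, -0.0]
gripper_width: 0.005
grasp_force: 0.0
shift [0.035 0.01  0.099] turn [-0.007  0.002 -0.002]
17.9 [0.5225 0.1481 0.1029] [-1.7966e+02  8.0000e-02  8.6210e+01] [ 0.95 -0.55 -0.01]
```

```bash
python3 -m pendant '0 0 0 0 0 0; 0 0 0.02 0 0 0; 0 0 0.03 0 0 0;0 0 0.04 0 0 0; 0 0 0.04 0 0 0' | grep -E 'pos|contact'
for i in 1 2 3 4 5 6; do python3 -m pendant '0 0 0.004 0 0 0; 0 0 0.008 0 0 0; 0 0 0.012 0 0 0; 0 0 0.012 0 0 0' | grep -E 'pos|contact' | paste -sd' '; done
```

```text
tool_pos: [0.5246, 0.1504, 0.1013]
contact_force: [-0.1, -0.6, 0.1]
tool_pos: [0.5244, 0.1504, 0.0995] contact_force: [0.8, -0.5, -0.9]
tool_pos: [0.5244, 0.1504, 0.0981] contact_force: [0.1, 0.8, 0.7]
tool_pos: [0.5245, 0.1504, 0.0969] contact_force: [-1.2, -0.3, 1.3]
tool_pos: [0.5245, 0.1504, 0.0954] contact_force: [0.1, 0.5, 2.1]
tool_pos: [0.5245, 0.1504, 0.0939] contact_force: [-2.0, -0.8, 3.0]
tool_pos: [0.5246, 0.1504, 0.0925] contact_force: [-2.0, 0.3, 3.8]
```

```bash
for i in 1 2 3; do python3 -m pendant '0 0 0.004 0 0 0; 0 0 0.008 0 0 0; 0 0 0.012 0 0 0; 0 0 0.012 0 0 0' | grep -E 'pos|contact' | paste -sd' '; done
```

```text
tool_pos: [0.5246, 0.1504, 0.0912] contact_force: [-2.6, -0.1, 5.7]
tool_pos: [0.5246, 0.1504, 0.0911] contact_force: [-6.1, -1.0, 13.3]
tool_pos: [0.5247, 0.1504, 0.0909] contact_force: [-9.9, -1.2, 21.3]
```

Fully down: the tip stopped at z≈0.091 and the force rose to 21 N. I'll let go, lift clear and check.

```bash
python3 -m pendant '0 0 -0.05 0 0 0; 0 0 -0.1 0 0 0; 0 0 -0.3 0 0 0; 0 0 -0.6 0 0 0; 0 0 -0.9 0 0 0; 0 0 -0.9 0 0 0'
python3 -m pendant '-0.8 -0.9 0 0 0 0; -0.8 -0.9 0 0 0 0; -0.8 -0.9 0 0 0 0; -0.8 -0.9 0 0 0 0; -0.8 -0.9 0 0 0 0;-0.8 -0.9 0 0 0 0'
python3 - <<'E'
from h import *
s=snap('side','s5.png')['img'];t=load('side0.png')['img']
f=lambda i:cv2.resize(i[95:265,165:400],None,fx=1.7,fy=1.7*1.2)
cv2.imwrite('pics/cmp.png',np.hstack([f(t),f(s)]))
E
```

```text
time: 22.6
tool_pos: [0.5277, 0.1507, 0.2014]
tool_rot: [179.4, -0.1, 86.3]
contact_force: [0.3, 0.2, -0.3]
gripper_width: 0.004
grasp_force: 0.0
time: 23.2
tool_pos: [0.4111, 0.0617, 0.1958]
tool_rot: [-180.0, -0.0, 86.4]
contact_force: [0.8, 0.7, -0.1]
gripper_width: 0.007
grasp_force: 0.0
```

View pics/cmp.png

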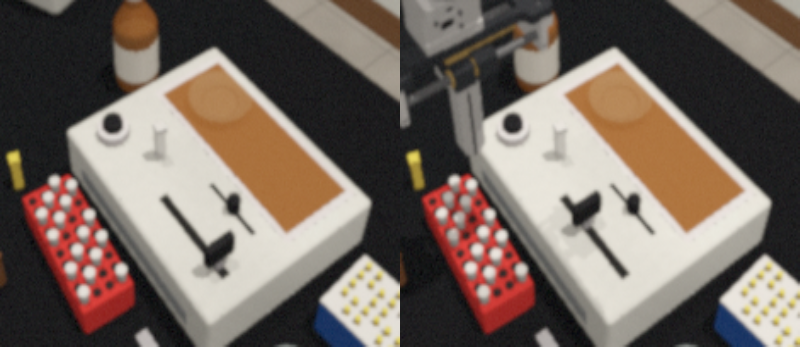

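The side comparison shows the lever moved left, with its top near (275.6,194.5) in the full picture. The knob, cuvette and rack are unchanged, and the button is up. One numeric check before handing in.

Run:
```python
from h import *
p=np.load('p.npy');S=load('s5.png')
for q in(.048,.064,.080): print(q,proj(S,v2w(p,[-.08,-.115+q,.115])).round(1))
# lever template shift gauge
a=load('side0.png')['img'][203:228,280:306];m=cv2.matchTemplate(S['img'][170:225,255:310],a,cv2.TM_CCOEFF_NORMED);print(cv2.minMaxLoc(m),proj(S,v2w(p,[-.08,-.115+p[3],.115])))
```

```text
0.048 [[279.4 198.6]]
0.064 [[274.6 193.7]]
0.08 [[269.8 188.8]]
(-0.3687608540058136, 0.9864168167114258, (0, 30), (6, 13)) [[293.89482649 213.50090951]]
```

```bash
python3 -c "
from cell import manip
print(manip.finish_job())"
```

```text
the job is handed in; nothing more can be done
None
```

The lever is at its third click (measured at 0.064 m), then the shutter button was pressed fully down and let go; in the final picture the knob and everything around the viewer looked unmoved, and I handed the job in at about 23 s.

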